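# Hook the drying-box hatch shut

## Task

Take the orange-handled hook rod from its blue stand, hook it into the brass ring eye of the open drying-box hatch and swing the hatch shut with it, then press down gently through the hook, by feel, until the hatch bears firmly on its rubber buffer (roughly 9 N, never more than 18 N). Unhook, and hang the rod back upright in its stand; touch the hatch with nothing but the rod and leave the tube, vial and dish alone.

Things in the scene. Friction and masses are not known exactly. Their poses are not given: they have to be found in the camera images.
- hook_rod: Loose hook rod, about 120 g. Origin: centre of the collar's underside, z up along the rod. Black collar 30 x 30 mm, z 0 to 8; orange grip 16 x 16 mm, z 8 to 72; steel shaft, 8 mm diameter, down to z -100, where an 8 mm thick foot runs 28 mm along the rod's +y and ends in an upturned lip reaching z -86. Foot's underside z -104 mm.
- rod_grip (a point): Where to grip the rod from above: centre of the orange grip, at (0, 0, +45 mm) in the rod's frame.
- rod_hook (a point): Middle of the rod's foot (on its axis), at (0, +14, -100 mm) in the rod's frame; the part that goes through the ring eye.
- rod_stand: Fixed blue stand, foot 110 x 90 mm, origin under its centre. On top, 125 mm up, a fork open to its -x carries the rod's collar: two prongs with a 14 mm slot for the shaft. A 5 mm high rim bounds the 36 x 36 mm seat (open only at the slot): lift the rod over 5 mm, then slide it toward the stand's -x, 45 mm or more to be clear. The post stands behind, on +x, lower than the prongs' top.
- stand_seat (a point): Middle of the stand's seat, on the prongs' top face; at (-20, 0, 125 mm) in the stand's frame. The rod's origin belongs here, rod upright, its axes parallel to the stand's (as it hangs at the start).
- dry_box: Fixed white drying box, 140 x 140 mm, walls 66 mm high, origin at the centre of its underside, z up, front toward its -x. The hatch is hinged over its rear edge.
- hatch: Grey hatch plate 128 x 126 x 8 mm, from x +6 to -122 mm. Origin on the hinge axis, its y axis, at (60, 0, 85 mm) in the box's frame and parallel to the box's y. Level when its x is parallel to the box's x; starts swung up 0.65 to 0.95 rad about +y. A stiff friction hinge (about 2 N at the eye) holds it where it is left. Shut is within 0.12 rad of level; it can go no lower than 0.2 rad below level.
- eye (a point): Centre of the brass ring eye on the hatch's free edge, 145 mm from the hinge (hatch frame (-145, 0, 0)). Ring axis along the hatch's y (parallel to the hinge), 26 mm clear inner diameter, 6.4 mm wire; accessible from either y side.
- jamb: Fixed aluminium upright inside the box's front, 12 x 100 mm, origin under its middle. It carries the black rubber buffer strip, 90 mm long, 108 mm from the hinge axis, on which the hatch lands. The buffer's height differs each time, up to 9 mm above or below that of a level hatch; no pose here tells it: feel for it. It yields only about 1 mm per 12 N.
- tube: Loose bystander: upright 50 ml tube with orange cap, 38 mm diameter, 127 mm tall, origin under its centre.
- vial: Loose bystander: small glass vial, 16 mm diameter, 31 mm tall, origin under its centre.
- dish: Loose bystander: closed culture dish, 56 mm diameter, 15 mm tall, origin under its centre.
Mind the look-alikes: they are no part of the job. Leave any turquoise look-alike of the rod_stand alone.

How it is judged:
On the way, in this order (a step that is already met when the one before it is completed fails the run):
1. the rod's foot is through the ring eye (foot's middle within 13 mm of the eye's centre) (distance between rod_hook and eye below 0.013 m), for 0.2 s.
2. with the foot still through the eye, the hatch is pressed on the buffer with more than 5 N (contact force between hatch and jamb above 5 N and distance between rod_hook and eye below 0.016 m), for 0.2 s.
At the end, for the whole second after the job is handed in: The hatch is shut and stays bearing on its rubber buffer with more than 1 N; the rod hangs at rest in its stand, its origin within 8 mm of the seat's middle, upright within 0.08 rad (contact force between hatch and jamb above 1 N and distance between hook_rod and stand_seat below 0.008 m and angle between hook_rod's own z axis and vertical below 0.08 rad and linear speed of hook_rod below 0.02 m/s); the robot touches nothing.
It fails at once if the rod loads the hatch with more than 18 N (contact force between hook_rod and hatch above 18 N).
It fails at once if the gripper touches the hatch (contact force between any of the fingers, the arm and hatch above 1 N).
It fails at once if a bystander is shifted more than 15 mm (distance of any of tube, vial, dish from where it was at the start of the episode above 0.015 m).
It also fails if it takes over 54 s, if anything falls off the work surface, if the arm or the gripper's body presses on something with over 40 N, if the wrist force passes 120 N, or if a joint passes its speed limit or range.

## Robot

A 6-joint arm with a two-finger parallel gripper is mounted at the origin on a cart in front of the work surface, level with it; the furniture and walls round the work are solid. World frame = base frame: x ahead of the robot, y to its left, z up, the work surface at z = 0. Lengths are in m, angles in rad, forces in N, time in s.
With the tool pointing down it reaches from about 0.25 to 0.8 m from the base axis. Payload 3.9 kg.
Tool frame: the origin (TCP) lies midway between the tips of the shut fingers; the grasp point (between the pads) lies 19 mm behind it (hold_point_z is the distance from the TCP to the grasp point, in m); z points along the fingers, y is the line along which they close (so a half turn about z gives the same grasp; the last joint's range is limited). The gripper opens to 85 mm and grips with 20 to 120 N. Pads are 22 mm wide; open, the fingers measure 114 mm over their backs; the gripper's body (76 mm by 85 mm) begins 54 mm behind the grasp point. The pads swing forward as they close: fully open they stand 13 mm farther back than shut.
Start: joints at [-1.253, 0.26, -0.138, 1.173, 0, 1.571], TCP at [0.164, -0.499, 0.231] pointing down, gripper open.
Joint ranges: [-2.78, 2.78], [-0.83, 1.72], [-1.28, 1.37], [-1.9, 2.12], [-1.57, 1.48], [-3.14, 3.14]. Speed limits (rad/s): [2.57, 2.57, 3.14, 3.14, 3.14, 3.14].

## Interface

Orientations are given as a 3x3 rotation matrix whose columns are the frame's x, y, z axes.
In Python, from workcell import state, get_image, get_calibration, sign_off, hold_point_z gives the robot as it stands.
- The arm moves only by the shell command python3 -m crank 'ROWS' [FORCE]. ROWS is JSON, a list of rows, each an object of numbers: "jaw": the finger opening in mm, from 0 to 85.4; "tx", "ty", "tz": the shift along the tool's x, y, z in mm; "wx", "wy", "wz": the turn, a rotation vector about the tool's x, y, z in rad. In form: [{"jaw": .., "tx": .., "ty": .., "tz": .., "wx": .., "wy": .., "wz": ..}, ...]. A call has 1 to 8 rows; each row shifts and turns the commanded pose from where the row before left it, along the tool's axes as they then stand; what a row does not reach is not made up. A row lasts 1/8 s, in which the tool goes at most 62.5 mm and 10.7 degrees, less where a joint would pass 70% of its speed; a pose out of reach is approached as far as the arm can. A call is refused whole if a number of a shift passes 62.5 or a number of a turn 0.188, either way. A call with a gripper value outside its range is refused whole. The fingers move at their own pace and stop on an object; FORCE is the grip in N (left out, the last holds). Time passes only in rows, so rows that do not move let the fingers close. It gives the time, the measured TCP pose, the force, the opening and the grip force at its end, in the units of the state.
- state(): the state, without advancing time (a new reading comes with each control period).
- get_image(name): name is "side" or "top"; returns the picture (480x640x3 uint8, blue, green, red); there is no depth.
- get_calibration(name): a dict with "K" (3x3 intrinsics, pixels), "camera_from_world" (4x4, takes a point from world to camera coordinates). Camera axes: x right, y down, z forward; pixel columns grow to the right and rows downward; lengths in m; the calibration is good to about 2 mm. A picture is of the moment at which its call begins. get_calibration takes no time and is no camera call.
- sign_off(): hands the job in; it is judged then, once.
The state is a dict: "clock": time; "joint_pos": joint angles; "joint_velocities": joint speeds; "tau": joint torques, N m; "ee_pos": TCP position; "ee_rot": TCP orientation; "contact_force": force on the tool from outside, world axes, zero at the start; "torque": the same for the moment, N m; "grip_width": finger opening in m; "finger_force": force on a finger pad.
Only numpy, scipy, OpenCV 4.12 (cv2) and the standard library are available. Lean on these libraries where they do the work, as an engineer would, in place of code of your own. Each camera call takes 0.05 s, during which the arm holds its last target. There are 200 camera calls.

## Working session

There is one attempt and no reset: what is moved stays moved. The work goes in short steps, Python scripts to look and compute and a shell command to move; the robot and the scene stay as the last step left them, time stands still between calls to the robot, and variables do not carry over. Pictures are saved under pics/ and viewed, at most 10 in all, crops included, and the job is handed in when it is done.

```bash
mkdir -p pics; ls; python3 - <<'E'
from workcell import *
import cv2,numpy as np
for n in("side","top"):
    cv2.imwrite(f"pics/{n}0.png",get_image(n)); c=get_calibration(n); print(n,np.round(c["K"],1).tolist(),np.round(c["camera_from_world"],3).tolist())
s=state(); print(s["clock"],s["ee_pos"],s["ee_rot"],s["contact_force"],hold_point_z)
E
```

```text
pics
side [[487.5, 0.0, 325.3], [0.0, 487.5, 240.0], [0.0, 0.0, 1.0]] [[-0.999, 0.038, -0.023, 0.649], [0.036, 0.399, -0.916, 0.086], [-0.026, -0.916, -0.4, 1.205], [0.0, 0.0, 0.0, 1.0]]
top [[489.3, 0.0, 313.5], [0.0, 489.3, 242.2], [0.0, 0.0, 1.0]] [[0.02, -1.0, 0.009, 0.015], [-0.994, -0.021, -0.106, 0.667], [0.106, -0.007, -0.994, 1.243], [0.0, 0.0, 0.0, 1.0]]
0.1 [ 0.16385234 -0.49810895  0.23054503] [[ 9.49917095e-01  3.12501502e-01 -5.69506783e-04]
 [ 3.12502021e-01 -9.49915552e-01  1.71182482e-03]
 [-6.03552397e-06 -1.80406368e-03 -9.99998373e-01]] [-0.37085219 -0.68345733 -0.3515902 ] 0.0187
```

View pics/side0.png

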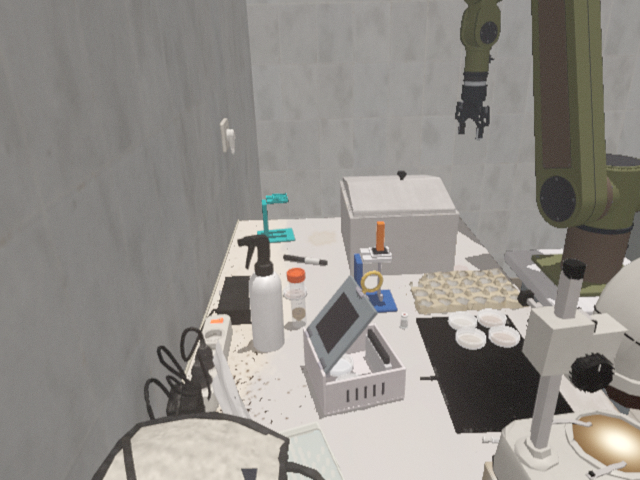

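View pics/top0.png

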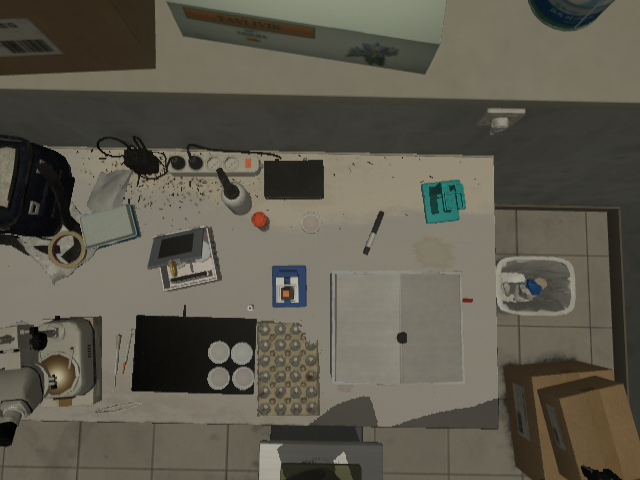

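The blue stand holding the orange rod is at side (377,270) / top (287,288). The turquoise stand at side (277,215) / top (443,200) is the look-alike. The drying box is at side (350,350) / top (185,258), with its brass ring at side (372,281). I'll check this with one enlarged crop.

```bash
python3 - <<'E'
import cv2,numpy as np
t=cv2.imread("pics/top0.png");s=cv2.imread("pics/side0.png")
a=cv2.resize(t[215:315,140:320],None,fx=4.4,fy=3,interpolation=cv2.INTER_CUBIC)
a=cv2.resize(t[215:315,140:320],(540,300),interpolation=cv2.INTER_CUBIC)
b=cv2.resize(s[210:420,290:420],(371,600),interpolation=cv2.INTER_CUBIC)
o=np.zeros((600,800,3),np.uint8); o[:600,429:]=b; o[:240,:429]=cv2.resize(a,(429,240))
o[250:600,:429]=cv2.resize(t[225:295,145:231],(429,350),interpolation=cv2.INTER_CUBIC)
cv2.imwrite("pics/crop1.png",o)
E
```

```text
(no output)
```

View pics/crop1.png

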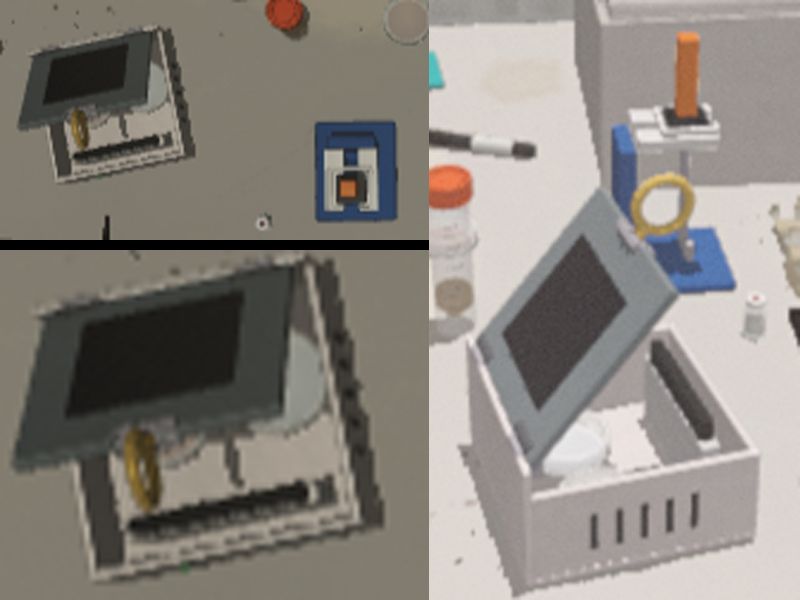

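The crop confirms it. The rod sits in the blue stand with its collar on the fork and the slot facing the robot. The ring eye is on the raised hatch edge, and the vial is next to the stand's foot. Next I'll measure positions.

```bash
cat > h.py <<'E'
import cv2,numpy as np
from workcell import *
def ray(n,p):
    c=get_calibration(n);M=np.array(c["camera_from_world"]);K=np.array(c["K"]);R=M[:3,:3]
    d=R.T@np.linalg.inv(K)@[p[0],p[1],1.];return -R.T@M[:3,3],d/np.linalg.norm(d)
def onz(n,p,z):
    o,d=ray(n,p);return o+d*(z-o[2])/d[2]
def tri(ps,pt):
    A=[];b=[]
    for n,p in(("side",ps),("top",pt)):
        o,d=ray(n,p);P=np.eye(3)-np.outer(d,d);A.append(P);b.append(P@o)
    x=np.linalg.lstsq(np.vstack(A),np.hstack(b),rcond=None)[0]
    return x,np.linalg.norm(np.vstack(A)@x-np.hstack(b))
def mask(img,lo,hi,box):
    m=cv2.inRange(cv2.cvtColor(img,cv2.COLOR_BGR2HSV),lo,hi);z=np.zeros_like(m)
    x0,y0,x1,y1=box;z[y0:y1,x0:x1]=m[y0:y1,x0:x1];return z
def cen(m):
    n,l,s,c=cv2.connectedComponentsWithStats(m);k=1+np.argmax(s[1:,4]);return c[k],s[k]
def pts(m): return cv2.findNonZero(m)
E
python3 - <<'E'
from h import *
np.set_printoptions(precision=4,suppress=True)
t=cv2.imread("pics/top0.png");s=cv2.imread("pics/side0.png")
mo=mask(t,(5,150,90),(18,255,255),(270,275,305,310));c,st=cen(mo);print("orange top",c,st,onz("top",c,.197))
mos=mask(s,(5,150,90),(18,255,255),(360,215,400,258));c2,st2=cen(mos);print("orange side",c2,st2)
topc=(st2[0]+st2[2]/2,st2[1]);print(tri(c2,c))
mb=mask(t,(100,120,50),(125,255,255),(260,255,320,315))
r=cv2.minAreaRect(pts(mb));print("blue",r,[onz("top",p,.012) for p in cv2.boxPoints(r)])
g=lambda im,b:mask(im,(18,90,80),(32,255,255),b)
mt=g(t,(160,250,185,285));ct,sT=cen(mt);ms=g(s,(355,265,386,298));cs,sS=cen(ms)
print("ring",ct,sT,cs,sS,tri((sS[0]+sS[2]/2-.5,sS[1]+sS[3]/2-.5),(sT[0]+sT[2]/2-.5,sT[1]+sT[3]/2-.5)),tri(cs,ct))
for n,p in(("rear+y",(325.4,381.5)),("front+y",(404.9,369.3)),("front-y",(374.4,327.3))):print(n,onz("side",p,.066))
for p in((164.6,290),(216,280)):print("top",onz("top",p,.066))
print("vial",onz("top",(250,308),.031),"tray z0",onz("top",(288,320),.03),onz("side",(413,285),.03),"bin",onz("top",(331,272),.15))
E
```

```text
orange top [285.5 293. ] [283 290   6   7  42] [0.5326 0.0908 0.197 ]
orange side [379.7976 235.5417] [377 222   7  28 168]
(array([0.5329, 0.0923, 0.166 ]), np.float64(0.00041791371084815525))
blue ((289.0, 286.0), (40.0, 32.0), 90.0) [array([0.6033, 0.1346, 0.012 ]), array([0.605, 0.05 , 0.012]), array([0.5   , 0.0477, 0.012 ]), array([0.4983, 0.1316, 0.012 ])]
ring [171.7857 269.2381] [170 261   6  17  42] [370.8686 281.3314] [361 271  22  22 175] (array([0.5825, 0.348 , 0.1954]), np.float64(0.0014048741451152431)) (array([0.5828, 0.3492, 0.1963]), np.float64(0.0026839202058133))
rear+y [0.6647 0.4314 0.066 ]
front+y [0.5351 0.4103 0.066 ]
front-y [0.5686 0.2873 0.066 ]
top [0.5342 0.4015 0.066 ]
top [0.5619 0.2734 0.066 ]
vial [0.4925 0.1894 0.031 ] tray z0 [0.4637 0.0906 0.03  ] [0.4507 0.0699 0.03  ] bin [ 0.5842 -0.0131  0.15  ]
```

```bash
python3 -m crank '[{"jaw":45,"tz":-50},{"tz":-50},{"tz":-50},{"tx":30,"ty":-25},{"tx":44,"ty":-37},{"tx":44,"ty":-37},{"tx":44,"ty":-37},{"tx":44,"ty":-37}]' 60; python3 -m crank '[{"tx":44,"ty":-37},{"tx":44,"ty":-37},{"tx":44,"ty":-37},{"tx":44,"ty":-37},{"tx":44,"ty":-37},{"tx":44,"ty":-37},{"tx":34,"ty":-28},{}]'
```

```text
$[0]: bad value
$[0]: bad value
```

```bash
python3 -m crank '[{"jaw":45,"tx":0,"ty":0,"tz":-50,"wx":0,"wy":0,"wz":0},{"jaw":45,"tx":0,"ty":0,"tz":-50,"wx":0,"wy":0,"wz":0},{"jaw":45,"tx":0,"ty":0,"tz":-50,"wx":0,"wy":0,"wz":0},{"jaw":45,"tx":34,"ty":-28,"tz":0,"wx":0,"wy":0,"wz":0},{"jaw":45,"tx":44,"ty":-37,"tz":0,"wx":0,"wy":0,"wz":0},{"jaw":45,"tx":44,"ty":-37,"tz":0,"wx":0,"wy":0,"wz":0},{"jaw":45,"tx":44,"ty":-37,"tz":0,"wx":0,"wy":0,"wz":0}]' 60
```

```text
clock: 0.98
ee_pos: [0.2788, -0.3132, 0.3809]
ee_rot: [[0.95, 0.312, -0.0], [0.312, -0.95, 0.001], [0.0, -0.001, -1.0]]
contact_force: [0.2, -0.1, 0.4]
grip_width: 0.0448
finger_force: 0.0
```

```bash
python3 -m crank '[{"jaw":45,"tx":46,"ty":-38,"tz":0,"wx":0,"wy":0,"wz":0},{"jaw":45,"tx":46,"ty":-38,"tz":0,"wx":0,"wy":0,"wz":0},{"jaw":45,"tx":46,"ty":-38,"tz":0,"wx":0,"wy":0,"wz":0},{"jaw":45,"tx":46,"ty":-38,"tz":0,"wx":0,"wy":0,"wz":0},{"jaw":45,"tx":46,"ty":-38,"tz":0,"wx":0,"wy":0,"wz":0},{"jaw":45,"tx":46,"ty":-38,"tz":0,"wx":0,"wy":0,"wz":0},{"jaw":45,"tx":46,"ty":-38,"tz":0,"wx":0,"wy":0,"wz":0},{"jaw":45,"tx":46,"ty":-38,"tz":0,"wx":0,"wy":0,"wz":0}]'; python3 -m crank '[{"jaw":45,"tx":0,"ty":0,"tz":50,"wx":0,"wy":0,"wz":0.159},{"jaw":45,"tx":0,"ty":0,"tz":50,"wx":0,"wy":0,"wz":0.159},{"jaw":45,"tx":0,"ty":0,"tz":0,"wx":0,"wy":0,"wz":0},{"jaw":45,"tx":0,"ty":0,"tz":0,"wx":0,"wy":0,"wz":0}]'
python3 - <<'E'
from h import *
a=get_image("side");b=get_image("top")
o=np.zeros((600,800,3),np.uint8)
o[:,:400]=cv2.resize(a[130:310,320:440],(400,600),interpolation=cv2.INTER_CUBIC)
o[:400,400:]=cv2.resize(b[220:340,230:350],(400,400),interpolation=cv2.INTER_CUBIC)
cv2.imwrite("pics/crop2.png",o)
E
```

```text
clock: 1.98
ee_pos: [0.5335, 0.0908, 0.3809]
ee_rot: [[0.95, 0.313, -0.0], [0.313, -0.95, -0.0], [-0.001, 0.0, -1.0]]
contact_force: [0.2, 0.1, 1.9]
grip_width: 0.0448
finger_force: 0.0
clock: 2.48
ee_pos: [0.536, 0.0461, 0.2815]
ee_rot: [[0.998, 0.065, -0.004], [0.065, -0.997, 0.037], [-0.001, -0.037, -0.999]]
contact_force: [1.1, -0.6, 1.2]
grip_width: 0.045
finger_force: 0.0
```

View pics/crop2.png

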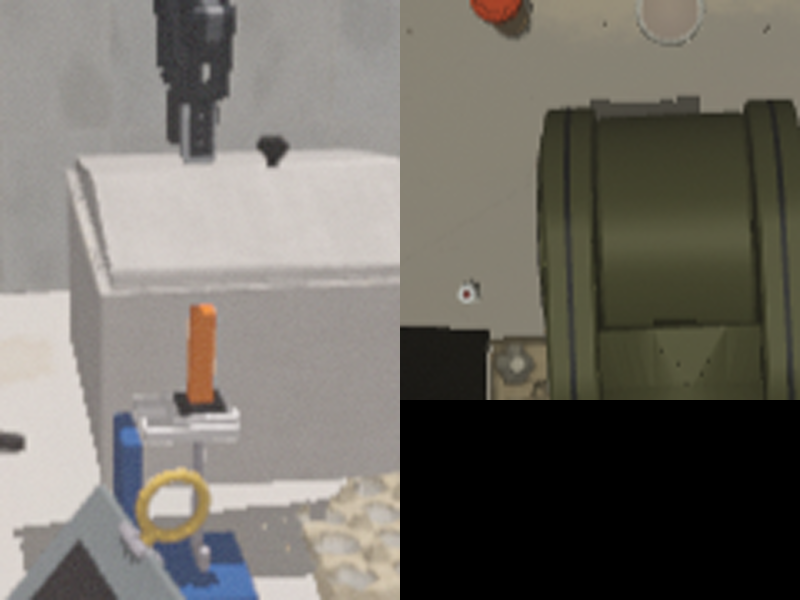

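The side view shows the gripper over the rod but shifted 45 mm toward -y and not fully turned. I'll check the joints.

```bash
python3 - <<'E'
from h import *
np.set_printoptions(precision=4,suppress=True)
s=state()
for k in("clock","joint_pos","joint_velocities","tau","ee_pos","ee_rot","contact_force"):print(k,s[k])
E
python3 -m crank '[{"jaw":45,"tx":0,"ty":0,"tz":0,"wx":0,"wy":0,"wz":0}]'
```

```text
clock 2.575
joint_pos [0.0648 0.2669 0.0057 1.307  0.0369 3.1406]
joint_velocities [ 0.0077 -0.0045  0.0089  0.0002 -0.0039 -0.0002]
tau [ -0.3058 -40.7533  25.386    0.0282   0.1236   0.0001]
ee_pos [0.5372 0.0467 0.2831]
ee_rot [[ 0.9978  0.0658  0.0002]
 [ 0.0657 -0.9972  0.037 ]
 [ 0.0026 -0.0369 -0.9993]]
contact_force [-0.4633  0.8391  0.0157]
clock: 2.7
ee_pos: [0.5371, 0.0468, 0.2831]
ee_rot: [[0.998, 0.066, 0.0], [0.066, -0.997, 0.037], [0.003, -0.037, -0.999]]
contact_force: [-0.6, 0.8, 0.0]
grip_width: 0.0453
finger_force: 0.0
```

Joint 6 hit its limit, so I'll use the half-turn grasp with tool x toward world -x.

```bash
python3 -m crank '[{"jaw":45,"tx":0,"ty":0,"tz":-40,"wx":0,"wy":0,"wz":-0.186},{"jaw":45,"tx":0,"ty":0,"tz":0,"wx":0,"wy":0,"wz":-0.186},{"jaw":45,"tx":0,"ty":0,"tz":0,"wx":0,"wy":0,"wz":-0.186},{"jaw":45,"tx":0,"ty":0,"tz":0,"wx":0,"wy":0,"wz":-0.186},{"jaw":45,"tx":0,"ty":0,"tz":0,"wx":0,"wy":0,"wz":-0.186},{"jaw":45,"tx":0,"ty":0,"tz":0,"wx":0,"wy":0,"wz":-0.186},{"jaw":45,"tx":0,"ty":0,"tz":0,"wx":0,"wy":0,"wz":-0.186},{"jaw":45,"tx":0,"ty":0,"tz":0,"wx":0,"wy":0,"wz":-0.186}]'; python3 -m crank '[{"jaw":45,"tx":0,"ty":0,"tz":0,"wx":0,"wy":0,"wz":-0.186},{"jaw":45,"tx":0,"ty":0,"tz":0,"wx":0,"wy":0,"wz":-0.186},{"jaw":45,"tx":0,"ty":0,"tz":0,"wx":0,"wy":0,"wz":-0.186},{"jaw":45,"tx":0,"ty":0,"tz":0,"wx":0,"wy":0,"wz":-0.186},{"jaw":45,"tx":0,"ty":0,"tz":0,"wx":0,"wy":0,"wz":-0.186},{"jaw":45,"tx":0,"ty":0,"tz":0,"wx":0,"wy":0,"wz":-0.186},{"jaw":45,"tx":0,"ty":0,"tz":0,"wx":0,"wy":0,"wz":-0.186},{"jaw":45,"tx":0,"ty":0,"tz":0,"wx":0,"wy":0,"wz":-0.186}]'
python3 - <<'E'
from workcell import *; import numpy as np
from scipy.spatial.transform import Rotation as R
np.set_printoptions(precision=4,suppress=True)
s=state();r=np.array(s["ee_rot"]);D=np.diag([-1.,1,-1])
print(s["ee_pos"],r,"turn",R.from_matrix(r.T@D).as_rotvec(),"shift(after turn)",D.T@(np.array([.5327,.091,.24])-s["ee_pos"])*1000,s["joint_pos"])
E
```

```text
clock: 3.7
ee_pos: [0.5366, 0.0453, 0.3225]
ee_rot: [[0.011, 1.0, -0.001], [0.999, -0.011, 0.037], [0.037, -0.002, -0.999]]
contact_force: [-0.1, 0.1, 0.6]
grip_width: 0.0454
finger_force: 0.0
clock: 4.7
ee_pos: [0.5366, 0.0453, 0.3225]
ee_rot: [[-0.996, 0.093, -0.001], [0.093, 0.995, 0.037], [0.005, 0.036, -0.999]]
contact_force: [0.3, 0.1, -0.0]
grip_width: 0.0451
finger_force: 0.0
[0.5366 0.0453 0.3225] [[-0.9956  0.0932 -0.0012]
 [ 0.0931  0.995   0.0366]
 [ 0.0046  0.0364 -0.9993]] turn [ 0.0366 -0.0029 -0.0933] shift(after turn) [ 3.9115 45.7214 82.5184] [0.0624 0.2627 0.101  1.408  0.0367 0.1557]
```

```bash
python3 -m crank '[{"jaw":45,"tx":0,"ty":0,"tz":0,"wx":0.0366,"wy":-0.0029,"wz":-0.0933},{"jaw":45,"tx":4,"ty":46,"tz":0,"wx":0,"wy":0,"wz":0},{"jaw":45,"tx":0,"ty":0,"tz":40,"wx":0,"wy":0,"wz":0},{"jaw":45,"tx":0,"ty":0,"tz":40,"wx":0,"wy":0,"wz":0},{"jaw":45,"tx":0,"ty":0,"tz":0,"wx":0,"wy":0,"wz":0},{"jaw":45,"tx":0,"ty":0,"tz":0,"wx":0,"wy":0,"wz":0}]'
python3 - <<'E'
from h import *
a=get_image("side");b=get_image("top")
o=np.zeros((600,800,3),np.uint8)
o[:,:400]=cv2.resize(a[150:300,330:430],(400,600),interpolation=cv2.INTER_CUBIC)
o[:400,400:]=cv2.resize(b[220:340,230:350],(400,400),interpolation=cv2.INTER_CUBIC)
cv2.imwrite("pics/crop3.png",o)
E
```

```text
clock: 5.45
ee_pos: [0.5332, 0.0911, 0.2433]
ee_rot: [[-1.0, 0.007, 0.0], [0.007, 1.0, 0.0], [-0.0, 0.0, -1.0]]
contact_force: [-0.4, 0.1, -0.2]
grip_width: 0.045
finger_force: 0.0
```

View pics/crop3.png

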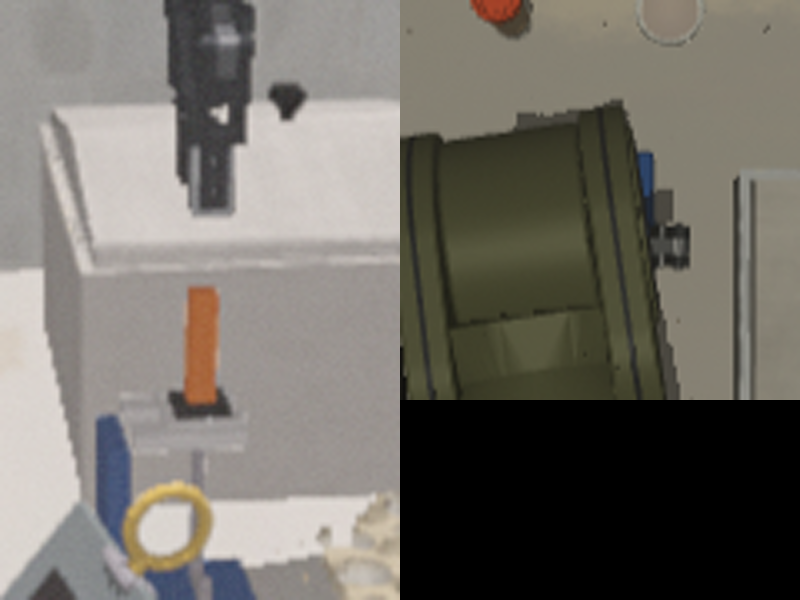

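The fingertips are centred over the orange grip to within about 3 mm along the pads. I'll descend and grip.

```bash
python3 -m crank '[{"jaw":45,"tx":-1,"ty":0,"tz":30,"wx":0,"wy":0,"wz":0},{"jaw":45,"tx":0,"ty":0,"tz":30,"wx":0,"wy":0,"wz":0},{"jaw":45,"tx":0,"ty":0,"tz":20,"wx":0,"wy":0,"wz":0},{"jaw":45,"tx":0,"ty":0,"tz":12,"wx":0,"wy":0,"wz":0.007},{"jaw":45,"tx":0,"ty":0,"tz":0,"wx":0,"wy":0,"wz":0}]'; python3 -m crank '[{"jaw":5,"tx":0,"ty":0,"tz":0,"wx":0,"wy":0,"wz":0},{"jaw":5,"tx":0,"ty":0,"tz":0,"wx":0,"wy":0,"wz":0},{"jaw":5,"tx":0,"ty":0,"tz":0,"wx":0,"wy":0,"wz":0},{"jaw":5,"tx":0,"ty":0,"tz":0,"wx":0,"wy":0,"wz":0},{"jaw":5,"tx":0,"ty":0,"tz":0,"wx":0,"wy":0,"wz":0}]' 100
```

```text
clock: 6.18
ee_pos: [0.5331, 0.0906, 0.1496]
ee_rot: [[-1.0, 0.014, -0.003], [0.014, 1.0, -0.0], [0.003, -0.0, -1.0]]
contact_force: [-0.1, 0.3, 0.8]
grip_width: 0.0454
finger_force: 0.0
clock: 6.8
ee_pos: [0.5338, 0.0909, 0.1506]
ee_rot: [[-1.0, 0.014, -0.0], [0.014, 1.0, 0.0], [0.0, 0.0, -1.0]]
contact_force: [-0.2, 0.3, 6.5]
grip_width: 0.0151
finger_force: 97.7
```

```bash
python3 -m crank '[{"jaw":5,"tx":0,"ty":0,"tz":-6,"wx":0,"wy":0,"wz":0},{"jaw":5,"tx":0,"ty":0,"tz":-8,"wx":0,"wy":0,"wz":0},{"jaw":5,"tx":0,"ty":0,"tz":-8,"wx":0,"wy":0,"wz":0},{"jaw":5,"tx":0,"ty":0,"tz":-8,"wx":0,"wy":0,"wz":0},{"jaw":5,"tx":0,"ty":0,"tz":0,"wx":0,"wy":0,"wz":0}]'; python3 -m crank '[{"jaw":5,"tx":15,"ty":0,"tz":0,"wx":0,"wy":0,"wz":0},{"jaw":5,"tx":20,"ty":0,"tz":0,"wx":0,"wy":0,"wz":0},{"jaw":5,"tx":20,"ty":0,"tz":0,"wx":0,"wy":0,"wz":0},{"jaw":5,"tx":0,"ty":0,"tz":-40,"wx":0,"wy":0,"wz":0},{"jaw":5,"tx":0,"ty":0,"tz":-40,"wx":0,"wy":0,"wz":0},{"jaw":5,"tx":0,"ty":0,"tz":-40,"wx":0,"wy":0,"wz":0},{"jaw":5,"tx":0,"ty":0,"tz":-20,"wx":0,"wy":0,"wz":0},{"jaw":5,"tx":0,"ty":0,"tz":0,"wx":0,"wy":0,"wz":0}]'
```

```text
clock: 7.42
ee_pos: [0.5335, 0.0908, 0.1802]
ee_rot: [[-1.0, 0.014, -0.001], [0.014, 1.0, 0.0], [0.001, 0.0, -1.0]]
contact_force: [0.1, -0.8, -1.2]
grip_width: 0.0149
finger_force: 97.3
clock: 8.43
ee_pos: [0.4781, 0.0916, 0.3205]
ee_rot: [[-1.0, 0.014, -0.0], [0.014, 1.0, 0.0], [0.0, 0.0, -1.0]]
contact_force: [0.7, -0.2, -1.5]
grip_width: 0.0147
finger_force: 97.5
```

```bash
python3 -m crank '[{"jaw":5,"tx":-23,"ty":37,"tz":0,"wx":0,"wy":0,"wz":0},{"jaw":5,"tx":-24,"ty":37,"tz":0,"wx":0,"wy":0,"wz":0},{"jaw":5,"tx":-24,"ty":37,"tz":0,"wx":0,"wy":0,"wz":0},{"jaw":5,"tx":-23,"ty":37,"tz":0,"wx":0,"wy":0,"wz":0},{"jaw":5,"tx":-23,"ty":37,"tz":0,"wx":0,"wy":0,"wz":-0.107},{"jaw":5,"tx":0,"ty":0,"tz":0,"wx":0,"wy":0,"wz":-0.107},{"jaw":5,"tx":0,"ty":0,"tz":0,"wx":0,"wy":0,"wz":0},{"jaw":5,"tx":0,"ty":0,"tz":0,"wx":0,"wy":0,"wz":0}]'
python3 - <<'E'
from h import *
a=get_image("side");b=get_image("top")
cv2.imwrite("pics/s4.png",a);cv2.imwrite("pics/t4.png",b)
o=np.zeros((600,800,3),np.uint8)
o[:,:400]=cv2.resize(a[190:340,310:410],(400,600),interpolation=cv2.INTER_CUBIC)
o[:400,400:]=cv2.resize(b[210:310,140:240],(400,400),interpolation=cv2.INTER_CUBIC)
cv2.imwrite("pics/crop4.png",o)
E
```

```text
clock: 9.43
ee_pos: [0.5971, 0.2742, 0.3183]
ee_rot: [[-0.98, -0.197, -0.005], [-0.197, 0.98, -0.001], [0.005, -0.0, -1.0]]
contact_force: [-0.2, -0.2, -0.9]
grip_width: 0.0146
finger_force: 97.7
```

View pics/crop4.png

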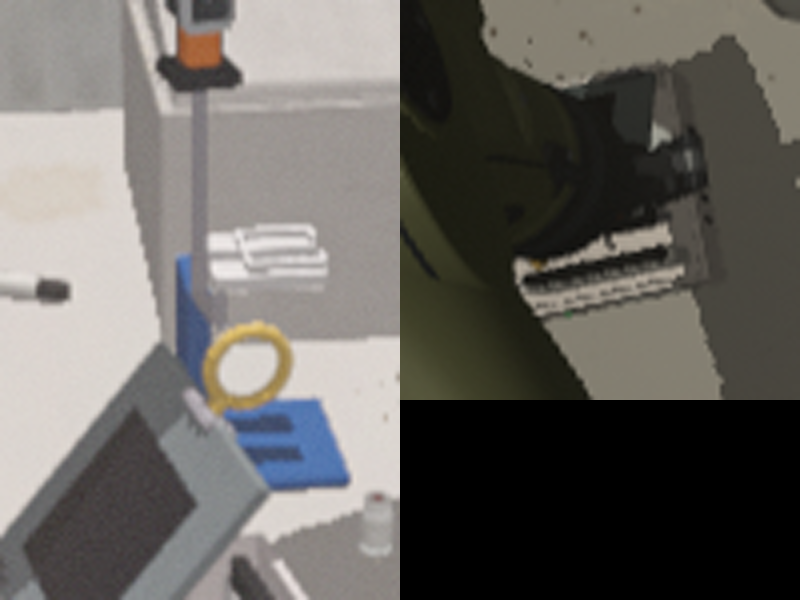

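The side view shows the rod behind (-y of) the ring, shaft at about column 360. The ring centre is near (371.8,281.8). The top view is blocked by the arm. Next I'll compare the projected model with the picture.

```bash
cat >> h.py <<'E'
def proj(n,X):
    c=get_calibration(n);M=np.array(c["camera_from_world"]);q=np.array(c["K"])@(M[:3,:3]@X+M[:3,3]);return q[:2]/q[2]
E
python3 - <<'E'
from h import *
np.set_printoptions(precision=4,suppress=True)
s=cv2.imread("pics/s4.png");st=state();R=np.array(st["ee_rot"]);p=np.array(st["ee_pos"])
# rod frame: x=-tool x, y=tool y, z=-tool z ; origin 25.6mm beyond TCP
Rr=np.c_[-R[:,0],R[:,1],-R[:,2]];o=p+.0256*R[:,2]
for n,v in(("collar top c",(0,0,.008)),("shaft z-40",(0,0,-.04)),("shaft-80",(0,0,-.08)),("foot mid",(0,.014,-.1)),("lip top",(0,.024,-.086))):
    print(n,o+Rr@v,proj("side",o+Rr@np.array(v)))
print("eye",proj("side",np.array([.5825,.3485,.195])))
m=mask(s,(18,90,80),(32,255,255),(355,265,390,300));c,b=cen(m);print("ring",c,b,cv2.fitEllipse(max(cv2.findContours(m,0,1)[0],key=len)))
g=cv2.cvtColor(s,cv2.COLOR_BGR2GRAY)
for r in(218,230,240,250,262,266,270):print(r,g[r,350:372])
E
```

```text
collar top c [0.5973 0.2742 0.3014] [358.7043 205.0675]
shaft z-40 [0.5972 0.2742 0.2534] [358.6714 231.4814]
shaft-80 [0.5971 0.2742 0.2134] [358.6451 252.5825]
foot mid [0.5942 0.2879 0.1934] [361.0084 266.2661]
lip top [0.5923 0.2977 0.2074] [362.7857 261.4742]
eye [372.1372 281.8682]
ring [370.593  281.4419] [361 271  22  22 172] ((371.0118408203125, 281.34503173828125), (18.455814361572266, 23.39872932434082), 45.18929672241211)
218 [169 181 182 174 174 173 174 169 128 123 124 131 155 151 149 154 154 154
 154 151 150 149]
230 [140 145 152 149 150 152 151 147 124 124 124 127 150 150 150 149 152 151
 153 151 148 151]
240 [140 150 151 153 151 153 148 148 126 127 125 133 150 154 153 151 153 151
 152 150 149 150]
250 [141 149 151 148 153 151 149 146 125 126 125 153 213 230 229 230 230 229
 212 186 223 209]
262 [142 152 150 142  88  78  96 116 122 122 124 122 146 157 151 144 156 168
 164 170 175 170]
266 [138 150 152 144  86  76  82  86  88 106 117 118 118 122 126 127 131 149
 151 151 150 151]
270 [148 148 152 144  87  76  79  83  88  83  83  94 108 129 123 127 134 146
 150 152 151 154]
```

```bash
python3 - <<'E'
from h import *
np.set_printoptions(precision=4,suppress=True)
s=cv2.imread("pics/s4.png");st=state();R=np.array(st["ee_rot"]);p=np.array(st["ee_pos"])
Rr=np.c_[-R[:,0],R[:,1],-R[:,2]];o=p+.0256*R[:,2]
for v in((0,.015,0),(0,.015,.008),(-.015,.015,.0),(.015,.015,0),(0,.028,-.086),(0,.02,-.086),(0,.028,-.104)):print(v,proj("side",o+Rr@np.array(v)))
g=cv2.cvtColor(s,cv2.COLOR_BGR2GRAY)
print("col356-362 rows 200-216");print(g[200:217,[355,356,357,362,363,364]].T);print("row 209",g[209,345:376]);print("row 210",g[210,345:376])
print(g[256:280,357:374])
E
```

```text
(0, 0.015, 0) [361.3747 212.5309]
(0, 0.015, 0.008) [361.3911 207.9796]
(-0.015, 0.015, 0.0) [370.0078 211.5756]
(0.015, 0.015, 0) [352.6758 213.4934]
(0, 0.028, -0.086) [363.4973 262.4691]
(0, 0.02, -0.086) [362.0803 260.4878]
(0, 0.028, -0.104) [363.4437 271.872 ]
col356-362 rows 200-216
[[ 99 101  99 105  97  82  65  58  58  60  60  56  69 133 161 166 168]
 [106 106 108 108 110 105  83  62  57  62  60  57  72 132 162 164 170]
 [115 115 116 115 115 118 100  65  61  59  59  61  69 131 154 157 164]
 [113 114 117 115 116 115  92  64  57  62  58  71 132 163 161 159 168]
 [113 112 117 117 114 111  87  64  58  59  58  70 138 163 162 161 166]
 [108 109 110 110 106 100  76  57  52  64  55  64 136 164 165 165 171]]
row 209 [128 135 161 192 177 127  84  57  60  53  60  62  59  62  58  60  59  62
  59  64  62  60  55  60  67 130 206 208 205 205 204]
row 210 [126 126 149 187 179 178 158  80  59  56  60  60  59  56  58  64  63  58
  58  55  56  58  57  63  76 126 194 197 192 192 193]
[[120 124 126 126 132 181 231 231 229 227 228 229 230 221 171 187 185]
 [119 125 129 125 128 174 231 231 229 229
[... 892 characters left out ...]
 83  83  94 108 129 123 127 134 146 150 152 151 154 161 185]
 [ 84  85  91  83  88 110 146 130 133 152 154 159 179 187 187 191 200]
 [ 89  87  87  87  87 114 157 142 148 168 184 183 192 195 191 190 188]
 [ 86  87  88  87  90 106 149 161 179 184 196 185 181 169 161 156 153]
 [ 83  87  85  89  84 108 159 179 189 188 182 168 158 148 153 145 142]
 [ 86  87  83  85  85 112 158 180 172 168 160 152 156 149 158 155 156]
 [ 84  88  82  85  90 125 168 171 162 149 162 191 197 191 192 193 195]
 [ 87  89  83  80 107 157 169 164 149 152 187 215 216 213 212 213 214]
 [ 84  86  84  89 119 167 166 154 149 181 204 213 215 215 215 214 213]
 [ 88  84  87  92 125 148 155 146 171 206 214 214 213 213 214 214 214]]
```

```bash
python3 -m crank '[{"jaw":5,"tx":-3,"ty":10,"tz":3,"wx":0,"wy":0,"wz":0},{"jaw":5,"tx":0,"ty":15,"tz":0,"wx":0,"wy":0,"wz":0},{"jaw":5,"tx":0,"ty":10,"tz":0,"wx":0,"wy":0,"wz":0},{"jaw":5,"tx":0,"ty":0,"tz":0,"wx":0,"wy":0,"wz":0},{"jaw":5,"tx":0,"ty":0,"tz":0,"wx":0,"wy":0,"wz":0}]'
python3 - <<'E'
from h import *
a=get_image("side");cv2.imwrite("pics/s5.png",a)
cv2.imwrite("pics/crop5.png",cv2.resize(a[240:310,340:410],(600,600),interpolation=cv2.INTER_CUBIC))
st=state();R=np.array(st["ee_rot"]);p=np.array(st["ee_pos"])
Rr=np.c_[-R[:,0],R[:,1],-R[:,2]];o=p+.0256*R[:,2];print(o+Rr@[0,.014,-.1],proj("side",o+Rr@[0,.028,-.086]),proj("side",o+Rr@[0,.028,-.104]))
E
```

```text
clock: 10.15
ee_pos: [0.5938, 0.3098, 0.3161]
ee_rot: [[-0.98, -0.199, -0.003], [-0.199, 0.98, -0.001], [0.003, 0.0, -1.0]]
contact_force: [0.0, -0.1, -1.9]
grip_width: 0.0149
finger_force: 97.8
[0.59074975 0.32326969 0.19050442] [367.99210636 273.5298474 ] [367.89039003 283.19677392]
```

View pics/crop5.png

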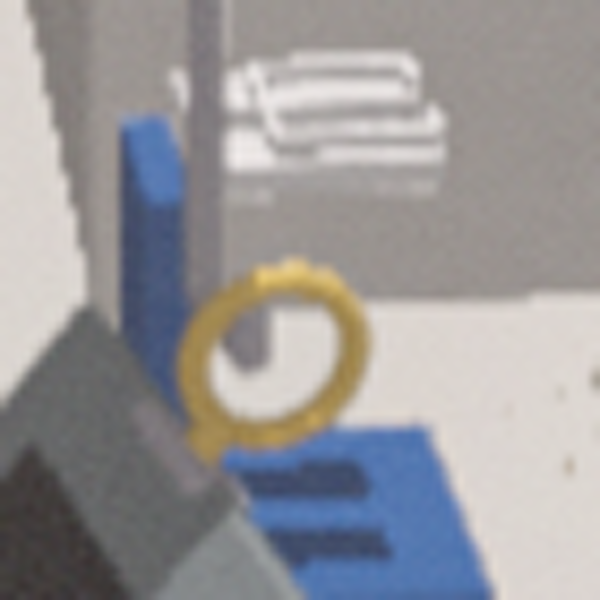

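The lip shows through the ring at about (370,278). Extended to the ring plane it reaches about (372,281.7), against a ring centre of (372,281.5), so it is centred. I'll insert it.

```bash
python3 -m crank '[{"jaw":5,"tx":0,"ty":7,"tz":0,"wx":0,"wy":0,"wz":0},{"jaw":5,"tx":0,"ty":7,"tz":0,"wx":0,"wy":0,"wz":0},{"jaw":5,"tx":0,"ty":6,"tz":0,"wx":0,"wy":0,"wz":0},{"jaw":5,"tx":0,"ty":6,"tz":0,"wx":0,"wy":0,"wz":0},{"jaw":5,"tx":0,"ty":0,"tz":0,"wx":0,"wy":0,"wz":0},{"jaw":5,"tx":0,"ty":0,"tz":0,"wx":0,"wy":0,"wz":0}]'
python3 - <<'E'
from h import *
a=get_image("side");cv2.imwrite("pics/s6.png",a)
cv2.imwrite("pics/crop6.png",cv2.resize(a[240:310,340:410],(600,600),interpolation=cv2.INTER_CUBIC))
print(state()["contact_force"],state()["ee_pos"])
E
```

```text
clock: 10.95
ee_pos: [0.5887, 0.3352, 0.3161]
ee_rot: [[-0.98, -0.199, -0.003], [-0.199, 0.98, -0.0], [0.003, 0.0, -1.0]]
contact_force: [0.3, 0.0, -1.4]
grip_width: 0.0145
finger_force: 97.8
[-0.71139098  0.70425233 -1.23520993] [0.58873507 0.33506281 0.316079  ]
```

View pics/crop6.png

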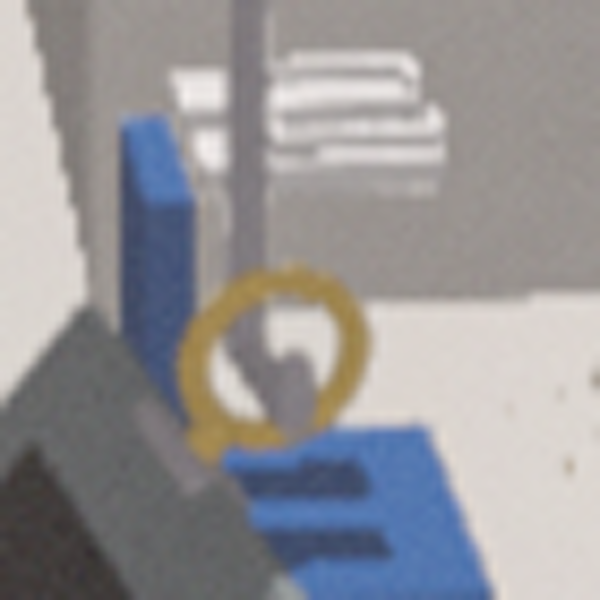

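The foot is through the ring, with the lip at crop (295,400) in front of the ring wire. Next I'll swing the hatch along its arc.

```bash
python3 -m crank '[{"jaw":5,"tx":3,"ty":0,"tz":0,"wx":0,"wy":0,"wz":0},{"jaw":5,"tx":3.5,"ty":0,"tz":0.7,"wx":0,"wy":0,"wz":0},{"jaw":5,"tx":3.5,"ty":0,"tz":3.6,"wx":0,"wy":0,"wz":0},{"jaw":5,"tx":3.5,"ty":0,"tz":3.7,"wx":0,"wy":0,"wz":0}]'; python3 -m crank '[{"jaw":5,"tx":4.6,"ty":0,"tz":5.6,"wx":0,"wy":0,"wz":0},{"jaw":5,"tx":4.6,"ty":0,"tz":5.6,"wx":0,"wy":0,"wz":0},{"jaw":5,"tx":4,"ty":0,"tz":6,"wx":0,"wy":0,"wz":0},{"jaw":5,"tx":4.1,"ty":0,"tz":6,"wx":0,"wy":0,"wz":0}]'
```

```text
clock: 11.5
ee_pos: [0.5755, 0.3324, 0.3084]
ee_rot: [[-0.98, -0.198, -0.001], [-0.198, 0.98, 0.0], [0.001, 0.0, -1.0]]
contact_force: [0.2, -0.4, 1.1]
grip_width: 0.0148
finger_force: 98.1
clock: 12.0
ee_pos: [0.5584, 0.329, 0.2845]
ee_rot: [[-0.98, -0.198, -0.002], [-0.198, 0.98, -0.0], [0.002, 0.0, -1.0]]
contact_force: [2.2, 0.6, -0.1]
grip_width: 0.0149
finger_force: 98.0
```

```bash
python3 -m crank '[{"jaw":5,"tx":3.4,"ty":0,"tz":6.4,"wx":0,"wy":0,"wz":0},{"jaw":5,"tx":3.3,"ty":0,"tz":6.5,"wx":0,"wy":0,"wz":0},{"jaw":5,"tx":2.8,"ty":0,"tz":6.7,"wx":0,"wy":0,"wz":0},{"jaw":5,"tx":2.8,"ty":0,"tz":6.7,"wx":0,"wy":0,"wz":0}]'; python3 -m crank '[{"jaw":5,"tx":2,"ty":0,"tz":7,"wx":0,"wy":0,"wz":0},{"jaw":5,"tx":2,"ty":0,"tz":7,"wx":0,"wy":0,"wz":0},{"jaw":5,"tx":1.4,"ty":0,"tz":5,"wx":0,"wy":0,"wz":0},{"jaw":5,"tx":0,"ty":0,"tz":0,"wx":0,"wy":0,"wz":0}]'
python3 - <<'E'
from h import *
a=get_image("side");cv2.imwrite("pics/s7.png",a)
cv2.imwrite("pics/crop7.png",cv2.resize(a[260:400,300:440],(600,600),interpolation=cv2.INTER_CUBIC))
print(state()["contact_force"],state()["ee_pos"])
E
```

```text
clock: 12.5
ee_pos: [0.5461, 0.3268, 0.2583]
ee_rot: [[-0.98, -0.199, -0.003], [-0.199, 0.98, 0.0], [0.003, 0.001, -1.0]]
contact_force: [1.7, 0.5, 0.7]
grip_width: 0.0148
finger_force: 98.0
clock: 13.0
ee_pos: [0.5401, 0.3253, 0.239]
ee_rot: [[-0.98, -0.199, -0.005], [-0.199, 0.98, -0.001], [0.005, 0.0, -1.0]]
contact_force: [0.5, 0.1, -0.4]
grip_width: 0.0143
finger_force: 97.9
[ 2.1051643   0.04096757 -1.49752722] [0.54010042 0.32531711 0.2391792 ]
```

View pics/crop7.png

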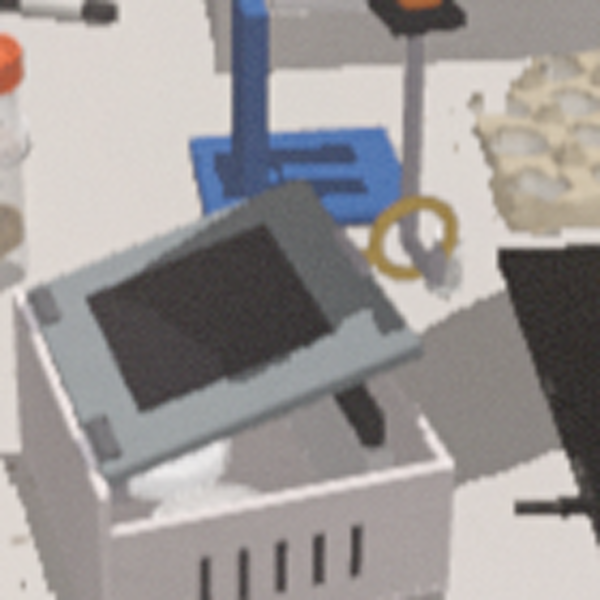

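```bash
python3 -m crank '[{"jaw":5,"tx":0.7,"ty":0,"tz":4.6,"wx":0,"wy":0,"wz":0},{"jaw":5,"tx":0.7,"ty":0,"tz":4.6,"wx":0,"wy":0,"wz":0},{"jaw":5,"tx":0.6,"ty":0,"tz":4,"wx":0,"wy":0,"wz":0},{"jaw":5,"tx":0.3,"ty":0,"tz":3,"wx":0,"wy":0,"wz":0},{"jaw":5,"tx":0,"ty":0,"tz":0,"wx":0,"wy":0,"wz":0}]'; python3 -m crank '[{"jaw":5,"tx":0.2,"ty":0,"tz":1.5,"wx":0,"wy":0,"wz":0},{"jaw":5,"tx":0,"ty":0,"tz":1,"wx":0,"wy":0,"wz":0},{"jaw":5,"tx":0,"ty":0,"tz":0,"wx":0,"wy":0,"wz":0}]'
```

```text
clock: 13.68
ee_pos: [0.5386, 0.325, 0.2231]
ee_rot: [[-0.98, -0.199, -0.003], [-0.199, 0.98, -0.0], [0.003, 0.0, -1.0]]
contact_force: [0.2, -0.4, -1.0]
grip_width: 0.0147
finger_force: 98.0
clock: 14.05
ee_pos: [0.5385, 0.325, 0.221]
ee_rot: [[-0.98, -0.198, -0.003], [-0.198, 0.98, -0.0], [0.003, 0.0, -1.0]]
contact_force: [0.6, 0.2, 0.0]
grip_width: 0.0146
finger_force: 98.0
```

```bash
cat > ok.py <<'E'
import sys; from workcell import state
s=state(); f=s["contact_force"]; print(round(s["clock"],2),s["ee_pos"].round(4),f.round(1)); sys.exit(f[2]>2.5)
E
C="python3 -m crank"; K="python3 ok.py"
$C '[{"jaw":5,"tx":0.2,"ty":0,"tz":2,"wx":0,"wy":0,"wz":0},{"jaw":5,"tx":0,"ty":0,"tz":1.5,"wx":0,"wy":0,"wz":0},{"jaw":5,"tx":0,"ty":0,"tz":0,"wx":0,"wy":0,"wz":0}]' >/dev/null; $K &&
$C '[{"jaw":5,"tx":0,"ty":0,"tz":1,"wx":0,"wy":0,"wz":0},{"jaw":5,"tx":0,"ty":0,"tz":0.7,"wx":0,"wy":0,"wz":0},{"jaw":5,"tx":0,"ty":0,"tz":0,"wx":0,"wy":0,"wz":0}]' >/dev/null && $K &&
$C '[{"jaw":5,"tx":0,"ty":0,"tz":0.7,"wx":0,"wy":0,"wz":0},{"jaw":5,"tx":0,"ty":0,"tz":0.5,"wx":0,"wy":0,"wz":0},{"jaw":5,"tx":0,"ty":0,"tz":0,"wx":0,"wy":0,"wz":0}]' >/dev/null && $K &&
$C '[{"jaw":5,"tx":0,"ty":0,"tz":0.7,"wx":0,"wy":0,"wz":0},{"jaw":5,"tx":0,"ty":0,"tz":0.5,"wx":0,"wy":0,"wz":0},{"jaw":5,"tx":0,"ty":0,"tz":0,"wx":0,"wy":0,"wz":0}]' >/dev/null && $K &&
$C '[{"jaw":5,"tx":0,"ty":0,"tz":0.7,"wx":0,"wy":0,"wz":0},{"jaw":5,"tx":0,"ty":0,"tz":0.5,"wx":0,"wy":0,"wz":0},{"jaw":5,"tx":0,"ty":0,"tz":0,"wx":0,"wy":0,"wz":0}]' >/dev/null && $K &&
$C '[{"jaw":5,"tx":0,"ty":0,"tz":0.7,"wx":0,"wy":0,"wz":0},{"jaw":5,"tx":0,"ty":0,"tz":0.5,"wx":0,"wy":0,"wz":0},{"jaw":5,"tx":0,"ty":0,"tz":0,"wx":0,"wy":0,"wz":0}]' >/dev/null && $K
```

```text
14.43 [0.5382 0.325  0.2173] [ 0.1 -0.1 -0.4]False
```

```bash
sed -i 's/sys.exit(f\[2\]>2.5)/sys.exit(int(f[2]>2.5))/' ok.py
C="python3 -m crank"; K="python3 ok.py"
$C '[{"jaw":5,"tx":0,"ty":0,"tz":1,"wx":0,"wy":0,"wz":0},{"jaw":5,"tx":0,"ty":0,"tz":0.7,"wx":0,"wy":0,"wz":0},{"jaw":5,"tx":0,"ty":0,"tz":0,"wx":0,"wy":0,"wz":0}]' >/dev/null && $K &&
$C '[{"jaw":5,"tx":0,"ty":0,"tz":0.7,"wx":0,"wy":0,"wz":0},{"jaw":5,"tx":0,"ty":0,"tz":0.7,"wx":0,"wy":0,"wz":0},{"jaw":5,"tx":0,"ty":0,"tz":0,"wx":0,"wy":0,"wz":0}]' >/dev/null && $K &&
$C '[{"jaw":5,"tx":0,"ty":0,"tz":0.7,"wx":0,"wy":0,"wz":0},{"jaw":5,"tx":0,"ty":0,"tz":0.7,"wx":0,"wy":0,"wz":0},{"jaw":5,"tx":0,"ty":0,"tz":0,"wx":0,"wy":0,"wz":0}]' >/dev/null && $K &&
$C '[{"jaw":5,"tx":0,"ty":0,"tz":0.7,"wx":0,"wy":0,"wz":0},{"jaw":5,"tx":0,"ty":0,"tz":0.7,"wx":0,"wy":0,"wz":0},{"jaw":5,"tx":0,"ty":0,"tz":0,"wx":0,"wy":0,"wz":0}]' >/dev/null && $K &&
$C '[{"jaw":5,"tx":0,"ty":0,"tz":0.7,"wx":0,"wy":0,"wz":0},{"jaw":5,"tx":0,"ty":0,"tz":0.7,"wx":0,"wy":0,"wz":0},{"jaw":5,"tx":0,"ty":0,"tz":0,"wx":0,"wy":0,"wz":0}]' >/dev/null && $K &&
$C '[{"jaw":5,"tx":0,"ty":0,"tz":0.7,"wx":0,"wy":0,"wz":0},{"jaw":5,"tx":0,"ty":0,"tz":0.7,"wx":0,"wy":0,"wz":0},{"jaw":5,"tx":0,"ty":0,"tz":0,"wx":0,"wy":0,"wz":0}]' >/dev/null && $K
```

```text
14.8 [0.5382 0.325  0.2158] [-0.8 -0.3 -0.5]
15.18 [0.5382 0.325  0.2143] [ 0.  -0.4 -0.2]
15.55 [0.5382 0.325  0.2129] [-0.3 -0.3 -0. ]
15.93 [0.5383 0.325  0.2116] [ 0.1 -0.3 -0.3]
16.3 [0.5382 0.325  0.2102] [-0.3 -0.2  0.5]
16.68 [0.5382 0.325  0.2087] [-0.4 -0.5 -0.2]
```

```bash
C="python3 -m crank"; K="python3 ok.py"
$C '[{"jaw":5,"tx":0,"ty":0,"tz":0.7,"wx":0,"wy":0,"wz":0},{"jaw":5,"tx":0,"ty":0,"tz":0.7,"wx":0,"wy":0,"wz":0},{"jaw":5,"tx":0,"ty":0,"tz":0,"wx":0,"wy":0,"wz":0}]' >/dev/null && $K &&
$C '[{"jaw":5,"tx":0,"ty":0,"tz":0.7,"wx":0,"wy":0,"wz":0},{"jaw":5,"tx":0,"ty":0,"tz":0.7,"wx":0,"wy":0,"wz":0},{"jaw":5,"tx":0,"ty":0,"tz":0,"wx":0,"wy":0,"wz":0}]' >/dev/null && $K &&
$C '[{"jaw":5,"tx":0,"ty":0,"tz":0.7,"wx":0,"wy":0,"wz":0},{"jaw":5,"tx":0,"ty":0,"tz":0.7,"wx":0,"wy":0,"wz":0},{"jaw":5,"tx":0,"ty":0,"tz":0,"wx":0,"wy":0,"wz":0}]' >/dev/null && $K &&
$C '[{"jaw":5,"tx":0,"ty":0,"tz":0.7,"wx":0,"wy":0,"wz":0},{"jaw":5,"tx":0,"ty":0,"tz":0.7,"wx":0,"wy":0,"wz":0},{"jaw":5,"tx":0,"ty":0,"tz":0,"wx":0,"wy":0,"wz":0}]' >/dev/null && $K &&
$C '[{"jaw":5,"tx":0,"ty":0,"tz":0.7,"wx":0,"wy":0,"wz":0},{"jaw":5,"tx":0,"ty":0,"tz":0.7,"wx":0,"wy":0,"wz":0},{"jaw":5,"tx":0,"ty":0,"tz":0,"wx":0,"wy":0,"wz":0}]' >/dev/null && $K &&
$C '[{"jaw":5,"tx":0,"ty":0,"tz":0.7,"wx":0,"wy":0,"wz":0},{"jaw":5,"tx":0,"ty":0,"tz":0.7,"wx":0,"wy":0,"wz":0},{"jaw":5,"tx":0,"ty":0,"tz":0,"wx":0,"wy":0,"wz":0}]' >/dev/null && $K
```

```text
17.05 [0.5382 0.325  0.2073] [ 0.1 -0.3 -1.3]
17.43 [0.5383 0.325  0.206 ] [-0.2  0.3 -0.3]
17.8 [0.5383 0.325  0.2046] [ 1.2 -0.1  0.3]
18.18 [0.5382 0.3251 0.2032] [0.4 0.3 0.7]
18.55 [0.5382 0.3251 0.2017] [ 1.  -1.1 -0.7]
18.93 [0.5381 0.325  0.2003] [ 0.7 -0.   0.1]
```

```bash
python3 - <<'E'
from h import *
a=get_image("side");m=mask(a,(18,90,60),(32,255,255),(360,280,420,340));c,b=cen(m);print(c,b)
s=state();R=np.array(s["ee_rot"]);o=np.array(s["ee_pos"])+.0256*R[:,2];Rr=np.c_[-R[:,0],R[:,1],-R[:,2]]
f=o+Rr@[0,.014,-.1];print(f,proj("side",f),"eye if 9mm above foot",proj("side",f+[0,0,.009]))
E
C="python3 -m crank"; K="python3 ok.py"
$C '[{"jaw":5,"tx":0,"ty":0,"tz":0.7,"wx":0,"wy":0,"wz":0},{"jaw":5,"tx":0,"ty":0,"tz":0.7,"wx":0,"wy":0,"wz":0},{"jaw":5,"tx":0,"ty":0,"tz":0,"wx":0,"wy":0,"wz":0}]' >/dev/null && $K &&
$C '[{"jaw":5,"tx":0,"ty":0,"tz":0.7,"wx":0,"wy":0,"wz":0},{"jaw":5,"tx":0,"ty":0,"tz":0.7,"wx":0,"wy":0,"wz":0},{"jaw":5,"tx":0,"ty":0,"tz":0,"wx":0,"wy":0,"wz":0}]' >/dev/null && $K
```

```text
[398.53465347 330.8019802 ] [388 324  21  16 101]
[0.53494793 0.33872885 0.07475506] [397.52568556 338.88859525] eye if 9mm above foot [397.71330471 334.56483136]
19.35 [0.5382 0.325  0.1989] [ 0.7  0.  -0.9]
19.73 [0.5381 0.325  0.1975] [0.5 0.5 0.9]
```

The ring is following the foot: its top is at row 324, so its centre is about 334.5, as expected.

```bash
C="python3 -m crank"; K="python3 ok.py"
$C '[{"jaw":5,"tx":0,"ty":0,"tz":0.7,"wx":0,"wy":0,"wz":0},{"jaw":5,"tx":0,"ty":0,"tz":0.7,"wx":0,"wy":0,"wz":0},{"jaw":5,"tx":0,"ty":0,"tz":0,"wx":0,"wy":0,"wz":0}]' >/dev/null && $K &&
$C '[{"jaw":5,"tx":0,"ty":0,"tz":0.7,"wx":0,"wy":0,"wz":0},{"jaw":5,"tx":0,"ty":0,"tz":0.7,"wx":0,"wy":0,"wz":0},{"jaw":5,"tx":0,"ty":0,"tz":0,"wx":0,"wy":0,"wz":0}]' >/dev/null && $K &&
$C '[{"jaw":5,"tx":0,"ty":0,"tz":0.7,"wx":0,"wy":0,"wz":0},{"jaw":5,"tx":0,"ty":0,"tz":0.7,"wx":0,"wy":0,"wz":0},{"jaw":5,"tx":0,"ty":0,"tz":0,"wx":0,"wy":0,"wz":0}]' >/dev/null && $K &&
$C '[{"jaw":5,"tx":0,"ty":0,"tz":0.7,"wx":0,"wy":0,"wz":0},{"jaw":5,"tx":0,"ty":0,"tz":0.7,"wx":0,"wy":0,"wz":0},{"jaw":5,"tx":0,"ty":0,"tz":0,"wx":0,"wy":0,"wz":0}]' >/dev/null && $K &&
$C '[{"jaw":5,"tx":0,"ty":0,"tz":0.7,"wx":0,"wy":0,"wz":0},{"jaw":5,"tx":0,"ty":0,"tz":0.7,"wx":0,"wy":0,"wz":0},{"jaw":5,"tx":0,"ty":0,"tz":0,"wx":0,"wy":0,"wz":0}]' >/dev/null && $K &&
$C '[{"jaw":5,"tx":0,"ty":0,"tz":0.7,"wx":0,"wy":0,"wz":0},{"jaw":5,"tx":0,"ty":0,"tz":0.7,"wx":0,"wy":0,"wz":0},{"jaw":5,"tx":0,"ty":0,"tz":0,"wx":0,"wy":0,"wz":0}]' >/dev/null && $K
```

```text
20.1 [0.5381 0.325  0.1961] [-0.   1.   0.8]
20.48 [0.5381 0.325  0.1947] [ 1.3 -0.1  1. ]
20.85 [0.5381 0.325  0.1933] [1.6 0.4 0.1]
21.23 [0.5382 0.325  0.1922] [0.3 0.5 2. ]
21.6 [0.5384 0.3251 0.1914] [ 0.  -0.2  5.5]
```

```bash
C="python3 -m crank"; K="python3 ok.py"
$C '[{"jaw":5,"tx":0,"ty":0,"tz":0.6,"wx":0,"wy":0,"wz":0},{"jaw":5,"tx":0,"ty":0,"tz":0,"wx":0,"wy":0,"wz":0}]' >/dev/null; $K; $C '[{"jaw":5,"tx":0,"ty":0,"tz":0,"wx":0,"wy":0,"wz":0},{"jaw":5,"tx":0,"ty":0,"tz":0,"wx":0,"wy":0,"wz":0}]' >/dev/null; $K
```

```text
21.85 [0.5385 0.3251 0.1912] [ 0.4 -0.4  7.4]
22.1 [0.5385 0.3251 0.1911] [ 0.1 -1.2  6.6]
```

```bash
C="python3 -m crank"; K="python3 ok.py"
$C '[{"jaw":5,"tx":0,"ty":0,"tz":0.5,"wx":0,"wy":0,"wz":0},{"jaw":5,"tx":0,"ty":0,"tz":0,"wx":0,"wy":0,"wz":0},{"jaw":5,"tx":0,"ty":0,"tz":0,"wx":0,"wy":0,"wz":0},{"jaw":5,"tx":0,"ty":0,"tz":0,"wx":0,"wy":0,"wz":0}]' >/dev/null; $K
python3 - <<'E'
from h import *
a=get_image("side");m=mask(a,(18,90,60),(32,255,255),(360,300,430,370));c,b=cen(m);print(c,b)
s=state();R=np.array(s["ee_rot"]);o=np.array(s["ee_pos"])+.0256*R[:,2];Rr=np.c_[-R[:,0],R[:,1],-R[:,2]]
f=o+Rr@[0,.014,-.1];print(f,proj("side",f),"eye if 9mm above foot",proj("side",f+[0,0,.009]))
E
```

```text
22.6 [0.5385 0.3251 0.1909] [-0.8 -1.7  8.4]
[397.68376068 336.43589744] [388 329  20  19 117]
[0.53566781 0.33889621 0.06537847] [396.93964947 343.42838617] eye if 9mm above foot [397.12399658 339.1420552 ]
```

```bash
C="python3 -m crank"; K="python3 ok.py"
$C '[{"jaw":5,"tx":0,"ty":0,"tz":-1,"wx":0,"wy":0,"wz":0},{"jaw":5,"tx":0,"ty":0,"tz":-1,"wx":0,"wy":0,"wz":0},{"jaw":5,"tx":0,"ty":0,"tz":-1,"wx":0,"wy":0,"wz":0},{"jaw":5,"tx":0,"ty":0,"tz":0,"wx":0,"wy":0,"wz":0}]' >/dev/null; $K
$C '[{"jaw":5,"tx":0,"ty":0,"tz":-1.2,"wx":0,"wy":0,"wz":0},{"jaw":5,"tx":0,"ty":0,"tz":-1.2,"wx":0,"wy":0,"wz":0},{"jaw":5,"tx":0,"ty":0,"tz":0,"wx":0,"wy":0,"wz":0}]' >/dev/null; $K
python3 - <<'E'
from h import *
a=get_image("side");m=mask(a,(18,90,60),(32,255,255),(360,300,430,370));c,b=cen(m);print(c,b)
E
```

```text
23.15 [0.5379 0.325  0.192 ] [0.4 0.3 0.6]
23.52 [0.5379 0.3249 0.1946] [-0.1 -0.2 -0.5]
[397.43362832 336.38938053] [388 328  20  19 113]
```

```bash
C="python3 -m crank"; K="python3 ok.py"
$C '[{"jaw":5,"tx":0,"ty":0,"tz":-0.8,"wx":0,"wy":0,"wz":0},{"jaw":5,"tx":0,"ty":-2,"tz":0,"wx":0,"wy":0,"wz":0},{"jaw":5,"tx":0,"ty":-2,"tz":0,"wx":0,"wy":0,"wz":0},{"jaw":5,"tx":0,"ty":0,"tz":0,"wx":0,"wy":0,"wz":0}]' >/dev/null; $K
$C '[{"jaw":5,"tx":0,"ty":-2,"tz":0,"wx":0,"wy":0,"wz":0},{"jaw":5,"tx":0,"ty":-2,"tz":0,"wx":0,"wy":0,"wz":0},{"jaw":5,"tx":0,"ty":0,"tz":0,"wx":0,"wy":0,"wz":0}]' >/dev/null; $K
```

```text
24.07 [0.539  0.3208 0.1957] [-0.  -0.2 -1.1]
24.45 [0.5398 0.317  0.1957] [ 0.3 -0.8 -0.7]
```

```bash
C="python3 -m crank"; K="python3 ok.py"
$C '[{"jaw":5,"tx":0,"ty":-3,"tz":0,"wx":0,"wy":0,"wz":0},{"jaw":5,"tx":0,"ty":-4,"tz":0,"wx":0,"wy":0,"wz":0},{"jaw":5,"tx":0,"ty":-4,"tz":0,"wx":0,"wy":0,"wz":0}]' >/dev/null; $K && $C '[{"jaw":5,"tx":0,"ty":-10,"tz":0,"wx":0,"wy":0,"wz":0},{"jaw":5,"tx":0,"ty":-15,"tz":0,"wx":0,"wy":0,"wz":0},{"jaw":5,"tx":0,"ty":0,"tz":0,"wx":0,"wy":0,"wz":0}]' >/dev/null; $K
python3 - <<'E'
from h import *
a=get_image("side");m=mask(a,(18,90,60),(32,255,255),(360,300,430,370));c,b=cen(m);print(c,b)
E
```

```text
24.82 [0.542  0.3061 0.1957] [-0.2 -0.1 -1.4]
25.2 [0.5471 0.2804 0.1958] [ 0.4 -0.1 -1.3]
[398.09395973 336.48993289] [388 328  20  19 149]
```

```bash
python3 -m crank '[{"jaw":5,"tx":0,"ty":-15,"tz":-20,"wx":0,"wy":0,"wz":0},{"jaw":5,"tx":0,"ty":0,"tz":-30,"wx":0,"wy":0,"wz":0.1},{"jaw":5,"tx":0,"ty":0,"tz":-30,"wx":0,"wy":0,"wz":0.1135},{"jaw":5,"tx":13,"ty":-35,"tz":0,"wx":0,"wy":0,"wz":0},{"jaw":5,"tx":13,"ty":-35,"tz":0,"wx":0,"wy":0,"wz":0},{"jaw":5,"tx":13,"ty":-35,"tz":0,"wx":0,"wy":0,"wz":0},{"jaw":5,"tx":13,"ty":-35,"tz":0,"wx":0,"wy":0,"wz":0},{"jaw":5,"tx":13,"ty":-35,"tz":0,"wx":0,"wy":0,"wz":0}]'; python3 -m crank '[{"jaw":5,"tx":0,"ty":0,"tz":0,"wx":0,"wy":0,"wz":0},{"jaw":5,"tx":0,"ty":0,"tz":0,"wx":0,"wy":0,"wz":0}]'
python3 - <<'E'
from h import *
np.set_printoptions(precision=4,suppress=True)
from scipy.spatial.transform import Rotation as Q
s=state();R=np.array(s["ee_rot"]);p=np.array(s["ee_pos"])
G=np.array([[-1,.014,0],[.014,1,0],[0,0,-1.]])
print(p,"turn",Q.from_matrix(R.T@G).as_rotvec(),"shift mm to pre (.4785,.0915,.181)",R.T@(np.array([.4785,.0915,.181])-p)*1000)
a=get_image("side");cv2.imwrite("pics/s8.png",a)
g=cv2.cvtColor(a,cv2.COLOR_BGR2GRAY)
o=p+.0256*R[:,2];Rr=np.c_[-R[:,0],R[:,1],-R[:,2]]
for v in((0,0,-.02),(0,0,-.05),(0,0,-.085)):
    q=proj("side",o+Rr@np.array(v));print(q,g[int(round(q[1])),int(q[0])-9:int(q[0])+11])
E
```

```text
clock: 26.25
ee_pos: [0.4823, 0.0923, 0.2761]
ee_rot: [[-1.0, 0.013, -0.002], [0.013, 1.0, 0.0], [0.002, 0.0, -1.0]]
contact_force: [0.5, -0.5, -1.2]
grip_width: 0.015
finger_force: 97.9
clock: 26.5
ee_pos: [0.4831, 0.0935, 0.2762]
ee_rot: [[-1.0, 0.014, -0.002], [0.014, 1.0, 0.001], [0.002, 0.001, -1.0]]
contact_force: [-0.8, 0.6, -1.1]
grip_width: 0.0146
finger_force: 98.1
[0.4831 0.0935 0.2762] turn [ 0.0005 -0.0018  0.0002] shift mm to pre (.4785,.0915,.181) [ 4.4323 -2.0891 95.1862]
[404.5748 206.3518] [201 200 202 199 201 201 202 203 194 134 125 139 180 206 205 205 205 203
 203 205]
[404.0036 219.8012] [151 149 151 151 148 150 151 148 121 122 132 148 150 151 151 149 150 152
 149 150]
[403.3538 235.1001] [152 148 150 148 150 151 148 150 142 123 123 129 151 149 147 146 149 149
 150 151]
```

The shaft columns match the model to 0.5 px, so the rod has not tilted in the grip. I'll put it back in the stand.

```bash
python3 -m crank '[{"jaw":5,"tx":4.4,"ty":-2,"tz":35,"wx":0,"wy":0,"wz":0},{"jaw":5,"tx":0,"ty":0,"tz":35,"wx":0,"wy":0,"wz":0},{"jaw":5,"tx":0,"ty":0,"tz":25,"wx":0,"wy":0,"wz":0},{"jaw":5,"tx":0,"ty":0,"tz":0,"wx":0,"wy":0,"wz":0},{"jaw":5,"tx":0,"ty":0,"tz":0,"wx":0,"wy":0,"wz":0}]'; python3 -m crank '[{"jaw":5,"tx":-12,"ty":0,"tz":0,"wx":0,"wy":0,"wz":0},{"jaw":5,"tx":-12,"ty":0,"tz":0,"wx":0,"wy":0,"wz":0},{"jaw":5,"tx":-12,"ty":0,"tz":0,"wx":0,"wy":0,"wz":0},{"jaw":5,"tx":-10,"ty":0,"tz":0,"wx":0,"wy":0,"wz":0},{"jaw":5,"tx":-9,"ty":0,"tz":0,"wx":0,"wy":0,"wz":0},{"jaw":5,"tx":0,"ty":0,"tz":0,"wx":0,"wy":0,"wz":0}]'
```

```text
clock: 27.18
ee_pos: [0.479, 0.0919, 0.1818]
ee_rot: [[-1.0, 0.013, -0.001], [0.013, 1.0, 0.0], [0.001, 0.0, -1.0]]
contact_force: [0.7, -0.1, -0.5]
grip_width: 0.0148
finger_force: 98.1
clock: 27.92
ee_pos: [0.5337, 0.0904, 0.1806]
ee_rot: [[-1.0, 0.014, -0.003], [0.014, 1.0, -0.0], [0.003, -0.0, -1.0]]
contact_force: [-0.8, 0.2, -1.5]
grip_width: 0.0148
finger_force: 98.1
```

Position matches the pickup pose. I'll lower to z ≈ 0.1506 and release.

```bash
python3 -m crank '[{"jaw":5,"tx":0,"ty":0.4,"tz":10,"wx":0,"wy":0,"wz":0},{"jaw":5,"tx":0,"ty":0,"tz":10,"wx":0,"wy":0,"wz":0},{"jaw":5,"tx":0,"ty":0,"tz":5,"wx":0,"wy":0,"wz":0},{"jaw":5,"tx":0,"ty":0,"tz":3,"wx":0,"wy":0,"wz":0},{"jaw":5,"tx":0,"ty":0,"tz":1.5,"wx":0,"wy":0,"wz":0},{"jaw":5,"tx":0,"ty":0,"tz":0,"wx":0,"wy":0,"wz":0}]'
```

```text
clock: 28.68
ee_pos: [0.5331, 0.0908, 0.1514]
ee_rot: [[-1.0, 0.014, -0.002], [0.014, 1.0, -0.0], [0.002, -0.0, -1.0]]
contact_force: [-0.4, 0.3, -1.7]
grip_width: 0.0147
finger_force: 98.1
```

```bash
python3 -m crank '[{"jaw":5,"tx":0,"ty":0,"tz":0.8,"wx":0,"wy":0,"wz":0},{"jaw":5,"tx":0,"ty":0,"tz":0.4,"wx":0,"wy":0,"wz":0},{"jaw":5,"tx":0,"ty":0,"tz":0,"wx":0,"wy":0,"wz":0}]'
```

```text
clock: 29.05
ee_pos: [0.5332, 0.0908, 0.1506]
ee_rot: [[-1.0, 0.014, -0.002], [0.014, 1.0, -0.0], [0.002, -0.0, -1.0]]
contact_force: [-1.5, -0.6, 3.0]
grip_width: 0.0148
finger_force: 98.4
```

Contact with the seat is felt (-1.7 to +3 N) at exactly the pickup height, so I'll release and retreat upward.

```bash
python3 -m crank '[{"jaw":17,"tx":0,"ty":0,"tz":0,"wx":0,"wy":0,"wz":0},{"jaw":22,"tx":0,"ty":0,"tz":0,"wx":0,"wy":0,"wz":0},{"jaw":45,"tx":0,"ty":0,"tz":0,"wx":0,"wy":0,"wz":0},{"jaw":45,"tx":0,"ty":0,"tz":0,"wx":0,"wy":0,"wz":0},{"jaw":45,"tx":0,"ty":0,"tz":0,"wx":0,"wy":0,"wz":0}]' 20; python3 -m crank '[{"jaw":45,"tx":0,"ty":0,"tz":-15,"wx":0,"wy":0,"wz":0},{"jaw":45,"tx":0,"ty":0,"tz":-30,"wx":0,"wy":0,"wz":0},{"jaw":45,"tx":0,"ty":0,"tz":-50,"wx":0,"wy":0,"wz":0},{"jaw":45,"tx":0,"ty":0,"tz":-50,"wx":0,"wy":0,"wz":0},{"jaw":45,"tx":0,"ty":0,"tz":0,"wx":0,"wy":0,"wz":0},{"jaw":45,"tx":0,"ty":0,"tz":0,"wx":0,"wy":0,"wz":0}]'
python3 - <<'E'
from h import *
a=get_image("side");b=cv2.imread("pics/side0.png")
o=np.zeros((600,800,3),np.uint8)
o[:,:400]=cv2.resize(b[200:350,330:430],(400,600),interpolation=cv2.INTER_CUBIC)
o[:,400:]=cv2.resize(a[200:350,330:430],(400,600),interpolation=cv2.INTER_CUBIC)
cv2.imwrite("pics/crop9.png",o)
for n,i in(("start",b),("now",a)):
    print(n,cen(mask(i,(5,150,90),(18,255,255),(360,215,400,258))))
print(cen(mask(a,(18,90,60),(32,255,255),(360,300,430,370))))
E
```

```text
clock: 29.68
ee_pos: [0.5329, 0.0908, 0.15]
ee_rot: [[-1.0, 0.014, -0.003], [0.014, 1.0, -0.0], [0.003, -0.0, -1.0]]
contact_force: [1.3, 0.5, -0.5]
grip_width: 0.0452
finger_force: 0.0
clock: 30.42
ee_pos: [0.5334, 0.0908, 0.2956]
ee_rot: [[-1.0, 0.014, -0.002], [0.014, 1.0, -0.0], [0.002, -0.0, -1.0]]
contact_force: [-0.4, 0.8, -0.5]
grip_width: 0.0447
finger_force: 0.0
start (array([379.79761905, 235.54166667]), array([377, 222,   7,  28, 168], dtype=int32))
now (array([380.14012739, 236.12738854]), array([377, 222,   7,  28, 157], dtype=int32))
(array([397.57723577, 336.57723577]), array([388, 328,  20,  19, 123], dtype=int32))
```

View pics/crop9.png

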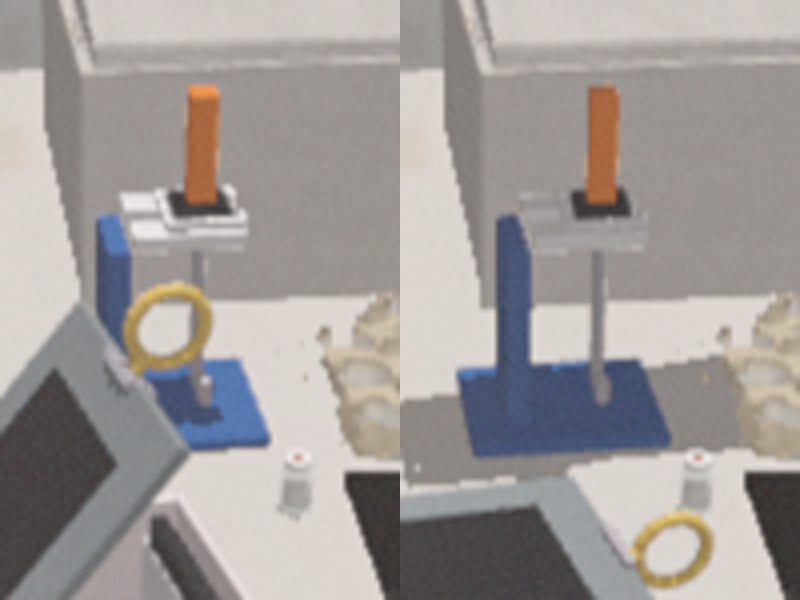

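The rod hangs as it did at the start: same orange box at (377,222), upright, collar in the seat. The hatch is shut with the ring unchanged at about (398,337), and the vial has not moved. I'm handing in.

```bash
python3 -c "from workcell import *; print(sign_off())"
```

```text
the job is handed in; nothing more can be done
None
```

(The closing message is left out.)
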